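# Hang the orange roller carrier on the gravity rail

### The arm

A 7-joint arm with a two-finger parallel gripper is mounted at the origin on the work surface. World frame = base frame: x ahead of the robot, y to its left, z up, the work surface at z = 0. Lengths are in m, angles in rad, forces in N, time in s.
With the tool pointing down it reaches from about 0.425 to 0.875 m from the base axis. Payload 4.7 kg.
Tool frame: the origin (TCP) lies between the finger pads, 19 mm behind the fingertips; this is the grasp point; z points along the fingers, y is the line along which they close (so a half turn about z gives the same grasp; the last joint's range is limited). The gripper opens to 87 mm and grips with 3 to 60 N. Pads are 19 mm wide; open, the fingers measure 117 mm over their backs; the gripper's body (75 mm by 190 mm) begins 51 mm behind the grasp point.
Start: joints at [-1.275, 0.321, -0.07, 1.45, 0.023, 1.371, -0.057], TCP at [0.181, 0.624, 0.241] pointing down, gripper open.
Joint ranges: [-2.86, 2.86], [-0.3, 2.09], [-1.38, 1.24], [0.06, 2.45], [-1.56, 4.7], [0.09, 2.05], [-2.69, 2.69]. Speed limits (rad/s): [2.57, 2.57, 3.14, 3.14, 3.14, 3.14, 3.14].

### API

Orientations are given as a rotation vector (axis times angle).
In Python, from bench import r gives the robot as it stands. Calls block until the motion is done:
- r.move_to(position, orientation): joint-space move of the TCP to a pose.
- r.move_straight(position, rot=None, speed=0.15): straight line of the TCP; rot=None keeps the orientation; speed is the mean speed in m/s.
- r.movej(angles): joint-space move.
- r.grip(opening, force=None): opening from 0.0 (shut) to 1.0 (fully open); force is the grip in N (None keeps the last); returns when the fingers have stopped.
- r.wait(seconds).
- r.inverse_kinematics(position, orientation): joint angles nearest the present ones, or None.
- r.read_camera(name): name is "scene" or "top"; returns the picture (480x640x3 uint8, red, green, blue); there is no depth.
- r.calibration(name): a dict with "vfov" (degrees; the focal length in pixels is half the picture's height over the tangent of half this angle, whatever the lens; pixels are square), "cx", "cy" (the principal point, pixels), "k1" (the pictures are not rectified: a ray, as slopes to the right and down, at radius r is drawn at 1 + k1 r^2 times it, then the intrinsics apply), "origin" and "rotation" of the camera in the world. Camera axes: x right, y down, z forward; pixel columns grow to the right and rows downward; lengths in m; the calibration is good to about 2 mm. A picture is of the moment at which its call begins. calibration takes no time and is no camera call.
A pose or a line that the arm cannot do raises r.MotionError and nothing moves.
- r.sign_off(): hands the job in; it is judged then, once.
Readings, each from a call of its own:
- r.read_time_s(): time.
- r.read_joints(): joint angles.
- r.read_qd(): joint speeds.
- r.read_effort(): joint torques, N m.
- r.read_tool_pos(): TCP position.
- r.read_orientation(): TCP orientation.
- r.read_contact_force(): force on the tool from outside, world axes, zero at the start.
- r.read_ft_torque(): the same for the moment, N m.
- r.read_opening(): opening from 0.0 (shut) to 1.0 (fully open).
- r.read_gripper_force(): force on a finger pad.
Only numpy, scipy, OpenCV 4.12 (cv2) and the standard library are available. Lean on these libraries where they do the work, as an engineer would, in place of code of your own. Each camera call takes 0.05 s, during which the arm holds its last target. There are 200 camera calls.

### The job

Hang the orange roller carrier, the one with the brass discs, astride the sloped rail on its yellow upper half and let go of it there, so that it rolls down by itself, unaided, and comes to rest upright against the red stop at the low end. Leave the blue carrier, the water bottle and the screwdriver where they are.

Things in the scene. Friction and masses are not known exactly. Their poses are not given: they have to be found in the camera images.
- orange_carrier: Loose roller carrier, 0.45 kg: orange upside-down U, a brass disc low on each outer side. Side plates 90 mm long (x), 52 mm apart inside; 84 mm wide over the discs; roof top at 97 mm, on its centre a black grip block 36 mm long (x), 16 mm thick (y), up to 137 mm. Stands on the table, open below and at both ends. Origin: centre of underside; x = rolling direction (either way alike), z up.
- orange_carrier_grip (a point): Grip point in the orange carrier's black block, on its centre line, 122 mm above its feet and 25 mm above the roof: place for the TCP. Pinch across the 16 mm thickness (carrier's y); the carrier can then roll out lengthwise between the opened fingers.
- orange_carrier_seat (a point): Point on the orange carrier's centre line, 59.6 mm above its feet, 62.4 mm below the grip point, midway between two free-turning rollers (60 mm apart along x; each a pair of smooth white 22 mm balls, 26 mm apart). When hung, the bar lies in the groove between the balls, its centre line through this point; it self-centres if the bar is up to 8 mm off sideways. Axes: the carrier's.
- rail: Fixed gravity rail: round bar 14 mm thick on two 12 mm wide posts (x = -195, 185 mm) on a dark base 440 x 90 x 12 mm. Origin: centre of base's underside; x downhill (level), y across, z up. Bar centre line: 148 mm high at x = 0, falling 0.12 mm per mm of x (7 degrees), from x = -208 to 180 mm; yellow where x < 0, bare steel beyond. Nothing rises above the bar but the stop.
- rail_load (a point): Point on the bar's centre line in the middle of the yellow upper half, 100 mm uphill of the rail's middle: good place for the carrier's seat point. A carrier hung here with its x along the bar and let go rolls at once and takes 2 to 5 s to reach the stop. Axes: the rail's (x downhill but level).
- rail_home (a point): Point on the bar's centre line, 120 mm downhill of the rail's middle, where the carrier's seat point lies when it rests against the stop: an upright plate with a red face, 74 mm wide, 45 mm further downhill, square to the bar, from 57 mm below to 33 mm above the bar's centre line.
- blue_carrier: Second roller carrier, same shape and size as the orange one but with blue plates and dark steel discs, standing on the table. Origin: centre of underside; x = rolling direction, z up. Not wanted: leave it standing.
- water_bottle: Clear water bottle with a blue cap, 62 mm diameter, 200 mm tall, standing, 0.4 kg. Origin: centre of its underside. Leave alone.
- screwdriver: Screwdriver with a red handle, 200 mm long, lying on the table along its own x. Origin: underside, near its middle. Leave alone.
There are look-alikes about, which are no part of the job. Of the things that look like the orange_carrier, take the one that is nearest to the robot's base at the start.

How it is judged:
On the way:
1. the orange carrier hangs astride the yellow upper half of the rail and has been let go there (x of orange_carrier_seat in the frame of rail between -0.185 and 0 m and y of orange_carrier_seat in the frame of rail between -0.012 and 0.012 m and z of orange_carrier_seat in the frame of rail between 0.142 and 0.18 m and angle between orange_carrier's own z axis and vertical below 0.4 rad and contact force between the fingers and orange_carrier below 0.3 N), for 0.05 s.
At the end, for the whole second after the job is handed in: The orange carrier is at rest on the rail against the red stop: its seat point within 15 mm of rail_home, tilted less than 17 degrees, slower than 20 mm/s; the blue carrier, bottle and screwdriver are within 30 mm of where they began (distance between orange_carrier_seat and rail_home below 0.015 m and angle between orange_carrier's own z axis and vertical below 0.3 rad and linear speed of orange_carrier below 0.02 m/s and distance of each of blue_carrier, water_bottle, screwdriver from where it was at the start of the episode below 0.03 m); the robot touches nothing.
It fails at once if the gripper touches the orange carrier on the steel lower half of the rail (more than 40 mm below the middle), instead of letting it roll by itself (x of orange_carrier_seat in the frame of rail between 0.04 and 0.19 m and y of orange_carrier_seat in the frame of rail between -0.04 and 0.04 m and z of orange_carrier_seat in the frame of rail between 0.11 and 0.16 m and contact force between the fingers and orange_carrier above 0.5 N).
It fails at once if the blue carrier, the bottle or the screwdriver is moved more than 30 mm (distance of any of blue_carrier, water_bottle, screwdriver from where it was at the start of the episode above 0.03 m).
It also fails if it takes over 40 s, if anything falls off the work surface, if the arm or the gripper's body presses on something with over 40 N, if the wrist force passes 120 N, or if a joint passes its speed limit or range.

## Working session

There is one attempt and no reset: what is moved stays moved. The work goes in short steps, each a Python script; the robot and the scene stay as the last script left them, time stands still between calls to the robot, and variables do not carry over. Pictures are saved under pics/ and viewed, at most 10 in all, crops included, and the job is handed in when it is done.

```bash
ls; mkdir -p pics; python3 - <<'E'
from bench import r
import cv2
for n in("scene","top"):
    cv2.imwrite(f"pics/{n}0.png",r.read_camera(n)[...,::-1]); print(n,r.calibration(n))
print(r.read_time_s(),r.read_orientation())
E
```

```text
pics
scene {'vfov': 55.041017833509855, 'cx': 320.9355162436105, 'cy': 247.46244656901487, 'k1': 0.027438349324925563, 'origin': array([1.2118219 , 0.10586063, 0.77303431]), 'rotation': array([-1.62035839, -1.9007616 ,  0.82729431])}
top {'vfov': 42.00390286614987, 'cx': 315.0412228796447, 'cy': 244.56695441679966, 'k1': -0.016321313559584345, 'origin': array([0.44097266, 0.00722166, 1.55562502]), 'rotation': array([-2.16921215,  2.20453717, -0.06502004])}
0.1 [-4.41124743e-01 -3.11034146e+00  2.68859588e-03]
```

View pics/top0.png

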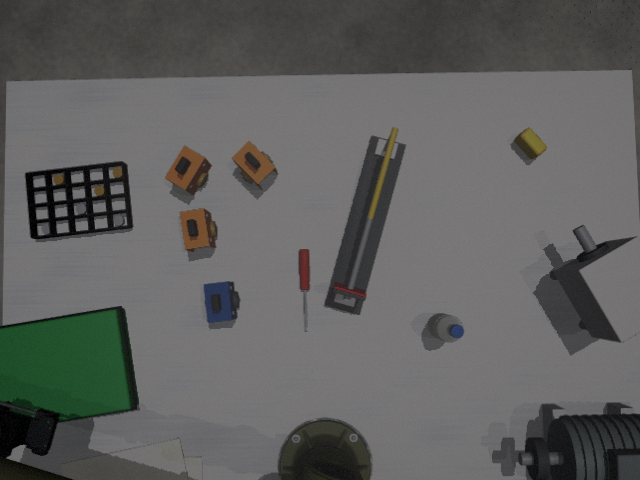

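View pics/scene0.png

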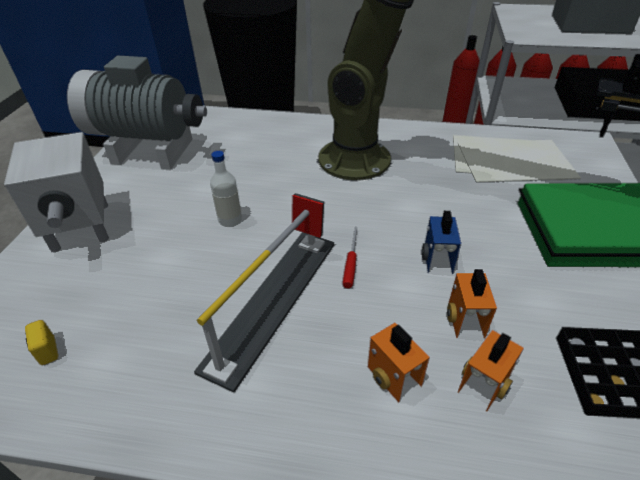

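The top view shows three orange carriers, at (197,230), (188,170) and (255,163). The base is at about (325,465), so the one at (197,230) is nearest. The rail runs from its yellow high end at (394,130) to the red stop at (349,291). The scene view agrees, with the target at (472,300). I'll zoom in next.

```bash
cat > h.py <<'E'
import numpy as np, cv2
from scipy.spatial.transform import Rotation as R
from bench import r
def cam(n):
    c=r.calibration(n); return c,240/np.tan(np.radians(c["vfov"]/2)),R.from_rotvec(c["rotation"])
def proj(n,P):
    c,f,Q=cam(n); p=Q.inv().apply(np.atleast_2d(P)-c["origin"]); s=p[:,:2]/p[:,2:]
    s=s*(1+c["k1"]*(s**2).sum(1,keepdims=True)); return s*f+[c["cx"],c["cy"]]
def unproj(n,uv,z):
    c,f,Q=cam(n); d=(np.atleast_2d(uv)-[c["cx"],c["cy"]])/f; s=d.copy()
    for _ in range(20): s=d/(1+c["k1"]*(s**2).sum(1,keepdims=True))
    v=Q.apply(np.c_[s,np.ones(len(s))]); return c["origin"]+v*((z-c["origin"][2])/v[:,2])[:,None]
E
python3 - <<'E'
import cv2,numpy as np
t=cv2.imread("pics/top0.png");s=cv2.imread("pics/scene0.png")
a=cv2.resize(t[200:260,170:230],(400,400),interpolation=cv2.INTER_CUBIC)
b=cv2.resize(s[260:340,435:515],(400,400),interpolation=cv2.INTER_CUBIC)
cv2.imwrite("pics/z1.png",cv2.convertScaleAbs(np.hstack([a,b]),alpha=1.6))
from h import *
for uv in [(194,228),(186,166),(255,160)]: print(unproj("top",uv,.137).round(3))
print("rail ends",unproj("top",[(394.5,129)],.173),unproj("top",[(349,291)],.135),unproj("top",[(371.5,219)],.148))
E
```

```text
[[0.574 0.288 0.137]]
[[0.717 0.306 0.137]]
[[0.728 0.147 0.137]]
rail ends [[ 0.78607408 -0.16991316  0.173     ]] [[ 0.42501186 -0.06265878  0.135     ]] [[ 0.58670484 -0.11604535  0.148     ]]
```

View pics/z1.png

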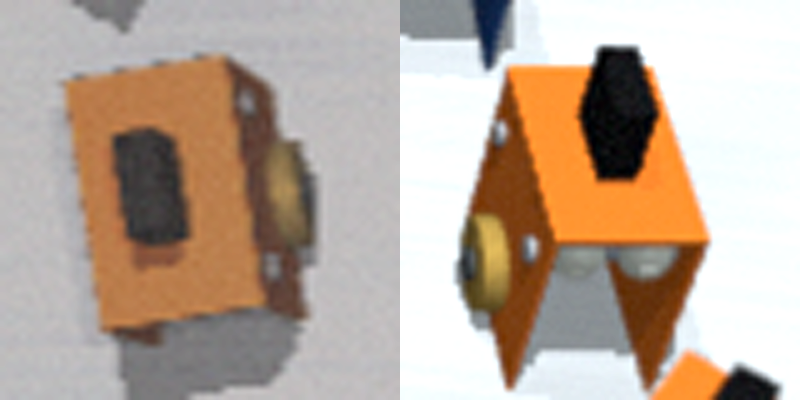

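The crop gives clean roof corners in both cameras. In the crop's left (top) half they are (66,83), (225,57), (264,303) and (103,330). In the right (scene) half they are (107,67), (255,67), (153,243) and (307,242). Next I'll fit both poses.

```bash
cat > fit.py <<'E'
from h import *
from scipy.optimize import least_squares as ls
def place(p,P):
    c,s=np.cos(p[2]),np.sin(p[2]); P=np.asarray(P,float)
    return np.c_[p[0]+c*P[:,0]-s*P[:,1],p[1]+s*P[:,0]+c*P[:,1],P[:,2]]
z=lambda a,sc,o:(np.array(a)+.5)/sc-.5+o
# carrier roof: footprint 90 x w (w free)
top=z([(66,83),(225,57),(264,303),(103,330)],6.6667,[170,200])
sc=z([(107,67),(255,67),(307,242),(153,243)],5,[435,260])
# top: image up=+x, left=+y ; scene: camera looks to -x, image down=+x, right=+y
def C(p): w=p[3]/2; return place(p,[(.045,w,.097),(.045,-w,.097),(-.045,-w,.097),(-.045,w,.097)])
def rc(p): Q=C(p); return np.r_[(proj("top",Q)-top).ravel(),(proj("scene",Q[[2,3,0,1]])-sc).ravel()]
s=ls(rc,[.574,.288,.1,.06]); print("carrier",s.x.round(4),"res",s.fun.round(1)); car=s.x
# rail
def yl(n,roi):
    h=cv2.cvtColor(cv2.imread(f"pics/{n}0.png"),cv2.COLOR_BGR2HSV); m=cv2.inRange(h,(20,130,50),(34,255,255))
    k=np.zeros_like(m); a,b,c,d=roi; k[b:d,a:c]=m[b:d,a:c]; return np.argwhere(k)[:,::-1].astype(float)
Y={"top":yl("top",(360,115,410,230)),"scene":yl("scene",(195,240,280,330))}
bt=np.array([(372,136),(405.5,145),(360,314.5),(325,306)]);bs=np.array([(235,389),(196,373),(334.5,240)])
xs=np.array([-.208,0.]); L=np.c_[xs,0*xs,.148-.12*xs]
B=[(-.22,.045,.012),(-.22,-.045,.012),(.22,-.045,.012),(.22,.045,.012)]
def rr(p):
    out=[]
    for n,y in Y.items():
        a,b=proj(n,place(p,L)); d=(b-a)/np.hypot(*(b-a)); q=y-a; t=q@d
        e=q@[-d[1],d[0]]
        A=np.polyfit(t,e,1); out+=[*(3*np.polyval(A,[0,np.hypot(*(b-a))]))]
        out+=[np.percentile(t,.5)-0, np.percentile(t,99.5)-np.hypot(*(b-a))]
    Q=place(p,B); out+=[*(.5*(proj("top",Q)-bt)).ravel(),*(.5*(proj("scene",Q[[1,0,3]])[[1,0,2]]-bs)).ravel()]
    return np.array(out)
def solve(): return ls(rr,[.587,-.116,np.pi+np.arctan2(-.107,.361)],loss="soft_l1")
s=solve(); print({k:len(v) for k,v in Y.items()}); print("rail",s.x.round(4)); print(s.fun.round(1))
rail=s.x
np.savez("poses",car=car,rail=rail)
for n in("top","scene"):
    im=cv2.imread(f"pics/{n}0.png")
    for P in(C(car),place(rail,B)): cv2.polylines(im,[np.round(proj(n,P)*16).astype(int)],True,(0,255,0),1,cv2.LINE_AA,4)
    x=np.array([-.208,.12]); cv2.polylines(im,[np.round(proj(n,place(rail,np.c_[x,0*x,.148-.12*x]))*16).astype(int)],False,(255,0,255),1,cv2.LINE_AA,4)
    globals()[n]=im
cv2.imwrite("pics/fit.png",np.hstack([cv2.resize(top[110:330,160:420],None,fx=1.5,fy=1.8)[:396], cv2.resize(scene[190:410,180:500],(410,396))]))
E
python3 fit.py
```

```text
carrier [0.5783 0.2971 0.1411 0.0574] res [-0.8 -1.2 -0.5 -1.1 -0.8 -0.3 -0.8 -0.5 -0.4 -1.  -1.1 -0.7  0.  -0.5
 -0.4 -1.1]
{'top': 435, 'scene': 681}
rail [ 0.5905 -0.1099  2.8483]
[ -1.9  -3.4   1.1  -0.8   2.1   0.8  -0.3   1.   16.6   3.9 -17.4  -5.4
 -18.7  -5.3  16.4   4.  -21.6  -9.1  18.    8.4 -16.4  -4.6]
```

View pics/fit.png

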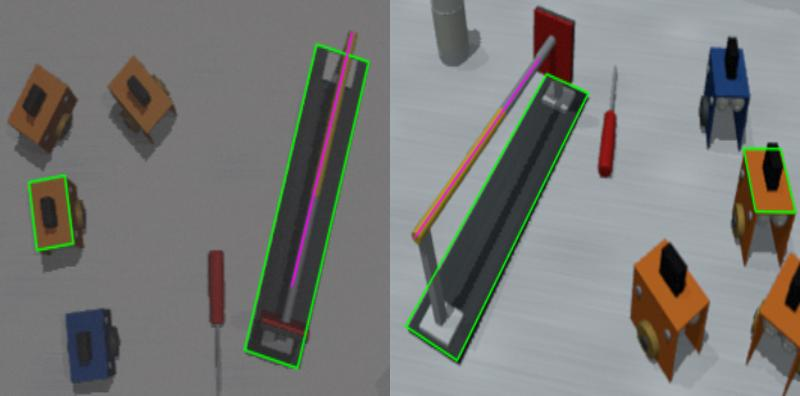

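The overlay fits. The large rail residuals come from a swapped y order in my base corners, so I'll fix that and re-solve.

```bash
sed -i 's/^B=.*/B=[(-.22,-.045,.012),(-.22,.045,.012),(.22,.045,.012),(.22,-.045,.012)]/' fit.py
sed -i 's/proj("scene",Q\[\[1,0,3\]\])\[\[1,0,2\]\]/proj("scene",Q[[0,1,3]])[[1,0,2]]/' fit.py; sed -i 's/(235,389),(196,373),(334.5,240)/(235,389),(196,373),(334.5,240)/' fit.py; python3 fit.py
python3 - <<'E'
from fit import *
Q=place(rail,B); print(proj("scene",Q).round(0)); print(proj("top",Q).round(1))
# stop predicted plate vs. image
for n in("top","scene"): print(proj(n,place(rail,[(.165,y,.128+.033) for y in(-.037,.037)])).round(1))
E
```

```text
carrier [0.5783 0.2971 0.1411 0.0574] res [-0.8 -1.2 -0.5 -1.1 -0.8 -0.3 -0.8 -0.5 -0.4 -1.  -1.1 -0.7  0.  -0.5
 -0.4 -1.1]
{'top': 435, 'scene': 681}
rail [ 0.5893 -0.1112  2.8564]
[ -2.   -1.2   0.8  -1.1   2.    2.9  -0.8   1.   -0.8  -0.7  -0.2  -0.5
  -0.4   0.   -0.6  -0.6 -21.5  -9.2  18.2   8.2  -0.6   0.3]
carrier [0.5783 0.2971 0.1411 0.0574] res [-0.8 -1.2 -0.5 -1.1 -0.8 -0.3 -0.8 -0.5 -0.4 -1.  -1.1 -0.7  0.  -0.5
 -0.4 -1.1]
{'top': 435, 'scene': 681}
rail [ 0.5893 -0.1112  2.8564]
[ -2.   -1.2   0.8  -1.1   2.    2.9  -0.8   1.   -0.8  -0.7  -0.2  -0.5
  -0.4   0.   -0.6  -0.6 -21.5  -9.2  18.2   8.2  -0.6   0.3]
[[232. 389.]
 [192. 371.]
 [301. 230.]
 [333. 241.]]
[[370.4 134.6]
 [405.2 144. ]
 [359.1 314.5]
 [323.8 304.8]]
[[334.4 284. ]
 [366.5 292.8]]
[[319.8 204.1]
 [289.5 195.2]]
```

```bash
sed -i 's/\[\[0,1,3\]\])\[\[1,0,2\]\]/[[0,1,3]])/' fit.py; python3 fit.py; cat >> h.py <<'E'
def down(yaw): # tool z down, tool y along horizontal normal to yaw direction
    c,s=np.cos(yaw),np.sin(yaw); return R.from_matrix(np.array([[c,s,0],[s,-c,0],[0,0,-1]]))
E
python3 - <<'E'
from h import *
d=np.load("poses.npz");car,rail=d["car"],d["rail"]
for k in(0,np.pi):
    for p,y in(((car[0],car[1],.24),car[2]),((car[0],car[1],.122),car[2]),((.685,-.139,.34),rail[2]-np.pi),((.685,-.139,.222),rail[2]-np.pi)):
        q=r.inverse_kinematics(p,down(y+k).as_rotvec()); print(k,None if q is None else np.round(q,2))
E
```

```text
carrier [0.5783 0.2971 0.1411 0.0574] res [-0.8 -1.2 -0.5 -1.1 -0.8 -0.3 -0.8 -0.5 -0.4 -1.  -1.1 -0.7  0.  -0.5
 -0.4 -1.1]
{'top': 435, 'scene': 681}
rail [ 0.5891 -0.111   2.8592]
[-3.  -1.4  0.7 -1.2  1.   2.8 -1.   0.9 -1.  -0.7 -0.3 -0.5 -0.3  0.1
 -0.5 -0.5 -1.1  0.2 -1.8 -1.1 -0.7  0.2]
0 [-0.9   0.34  0.49  1.47 -0.16  1.37 -1.83]
0 [-0.89  0.43  0.49  1.61 -0.21  1.16 -1.79]
0 [-0.47  0.58  1.06  1.17 -0.5   1.65 -1.38]
0 [-0.52  0.63  1.06  1.37 -0.55  1.45 -1.33]
3.141592653589793 [-0.68  0.32  0.21  1.46 -0.07  1.37  1.24]
3.141592653589793 [-0.67  0.4   0.19  1.6  -0.08  1.15  1.26]
3.141592653589793 [-0.42  0.54  0.95  1.17 -0.43  1.64  1.72]
3.141592653589793 [-0.44  0.56  0.9   1.37 -0.44  1.42  1.74]
```

```bash
python3 - <<'E'
from h import *
car=np.load("poses.npz")["car"]; o=down(car[2]+np.pi).as_rotvec()
r.grip(1.0,30)
r.move_to([car[0],car[1],.25],o)
r.move_straight([car[0],car[1],.124],speed=.1)
print(r.read_tool_pos(),r.read_contact_force(),r.read_time_s())
cv2.imwrite("pics/g.png",cv2.resize(r.read_camera("scene")[210:360,400:560,::-1],None,fx=3,fy=3))
r.grip(0.0,30); print(r.read_opening()*87,r.read_gripper_force(),r.read_contact_force())
r.move_straight([car[0],car[1],.34],speed=.15)
print(r.read_opening()*87,r.read_contact_force(),r.read_time_s())
for n in("scene","top"): cv2.imwrite(f"pics/{n}1.png",r.read_camera(n)[...,::-1])
a=cv2.imread("pics/scene1.png")[120:420,400:640]; b=cv2.imread("pics/top1.png")[160:310,120:320]
cv2.imwrite("pics/g2.png",np.hstack([cv2.resize(a,(400,500)),cv2.convertScaleAbs(cv2.resize(b,(400,300)),alpha=1.6)[:300] if 0 else cv2.resize(b,(400,500))]))
E
```

```text
[0.57882943 0.29739931 0.12489758] [-0.09418023 -0.07808379 -0.08979016] 3.5917
15.953347612377009 29.975037057884037 [-0.23030105  1.2070073   0.1328473 ]
15.686805638675702 [ 0.26639624  0.40890701 -6.21028385] 6.375
```

View pics/g2.png

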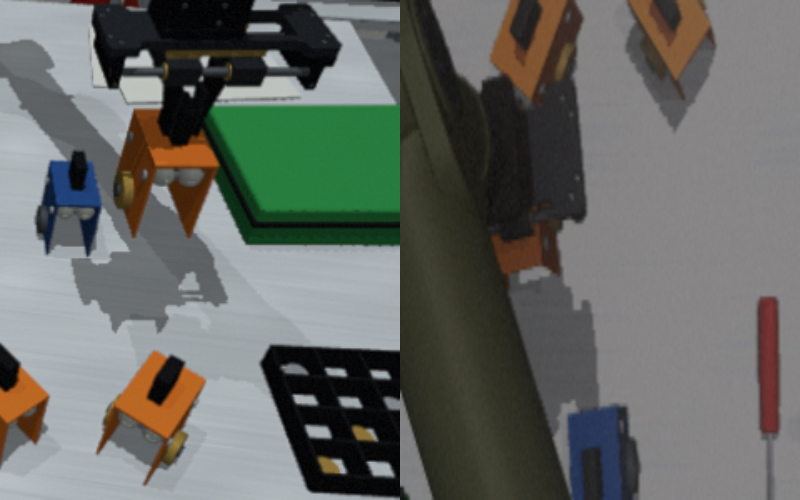

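The carrier is held at 16 mm and hangs upright in the gripper. The other objects are undisturbed. Next I'll take it above the load point, tilted 7° to match the bar, and check.

```bash
cat >> h.py <<'E'
rail=np.load("poses.npz")["rail"]; al=np.arctan(.12); Rz=R.from_euler("z",rail[2])
def load(dz,xr=-.1,dy=0): # TCP position for seat dz above the bar at rail x
    return Rz.apply(np.array([xr,dy,.148-.12*xr+dz])+.0624*np.array([np.sin(al),0,np.cos(al)]))+[rail[0],rail[1],0]
ot=(Rz*R.from_euler("y",al)*Rz.inv()*down(rail[2])).as_rotvec()
E
python3 - <<'E'
from h import *
r.move_to(load(.115),ot); r.move_straight(load(.06),speed=.1)
print(load(.06),r.read_tool_pos(),r.read_contact_force(),r.read_opening()*87,r.read_time_s())
for n in("scene","top"): cv2.imwrite(f"pics/{n}2.png",r.read_camera(n)[...,::-1])
# overlay: predicted bar line and carrier mid-plane at the feet
T=r.read_tool_pos(); Q=R.from_rotvec(r.read_orientation())
s=cv2.imread("pics/scene2.png"); s=cv2.resize(s[130:400,130:400],(600,600),interpolation=cv2.INTER_CUBIC)
f=lambda P:np.round(((proj("scene",P)-[130,130]+.5)*600/270-.5)*16).astype(int)
x=np.array([-.208,.12]);L=Rz.apply(np.c_[x,0*x,.148-.12*x])+[rail[0],rail[1],0]
cv2.polylines(s,[f(L)],False,(255,0,255),1,cv2.LINE_AA,4)
for z in(.025,.122): cv2.polylines(s,[f(T+Q.apply([(a*.045,b*.0287,z) for a,b in((1,1),(1,-1),(-1,-1),(-1,1))]))],True,(0,255,0),1,cv2.LINE_AA,4)
cv2.imwrite("pics/l.png",s)
E
```

```text
[ 0.67804968 -0.13683055  0.28195551] [ 0.67841032 -0.13680286  0.28251174] [-0.05179936 -0.04554612 -4.3320743 ] 15.62934169742632 8.8083
```

View pics/l.png

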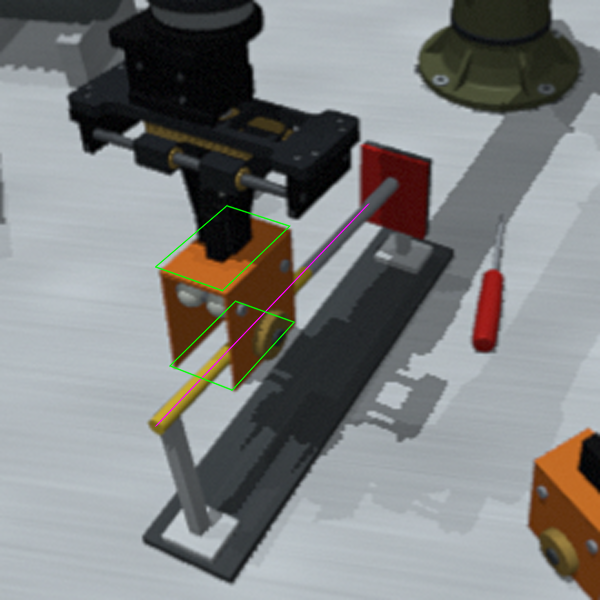

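The bar already lies between the side plates near their feet. The predicted outline and bar line match the picture to about 1–2 px, and there is no contact yet. I'll lower by feel and release.

```bash
python3 - <<'E'
from h import *
for dz in(.03,.006): r.move_straight(load(dz),speed=.08); print(dz,r.read_contact_force().round(2))
for dz in np.arange(.004,-.0061,-.002):
    r.move_straight(load(dz),speed=.03); F=r.read_contact_force(); print(dz.round(4),F.round(2),r.read_tool_pos().round(4))
    if F[2]>-2.5 or np.hypot(*F[:2])>8: break
t=r.read_time_s();print(t, r.read_ft_torque())
cv2.imwrite("pics/scene3.png",r.read_camera("scene")[...,::-1])
if np.hypot(*F[:2])<8:
    r.grip(1.0); print("open",r.read_time_s(),r.read_contact_force())
    for i in range(4): cv2.imwrite(f"pics/roll{i}.png",r.read_camera("scene")[180:380,150:350,::-1]); r.wait(1.0 if i else .3)
print(r.read_time_s())
cv2.imwrite("pics/m.png",cv2.resize(np.vstack([np.hstack([cv2.imread(f"pics/roll{i}.png") for i in(j,j+1)]) for j in(0,2)]),(600,600)))
E
```

```text
0.03 [ 0.3   0.3  -4.42]
0.006 [-0.29  0.01 -4.97]
0.004 [ 0.83 -0.49 -5.37] [ 0.6782 -0.1369  0.2262]
0.002 [-0.4  -0.44 -4.48] [ 0.6781 -0.1368  0.2241]
0.0 [-1.62 -0.62  2.91] [ 0.6788 -0.1371  0.2236]
10.6333 [ 0.09333469  0.34215638 -0.12227514]
open 12.0083 [ 0.67911975 -0.63099699 -0.56756318]
15.5083
```

View pics/m.png

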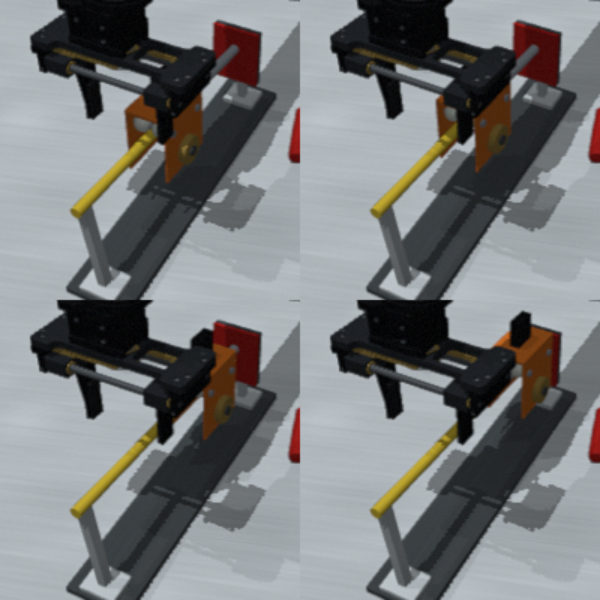

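The carrier rolled freely out between the open fingers and has reached the stop, ending around (525,370) in the mosaic. I'll retract upward and check that it is at rest.

```bash
python3 - <<'E'
from h import *
r.wait(1); r.move_straight(load(.12),speed=.12); a=r.read_camera("scene"); r.wait(1.5); b=r.read_camera("scene")
print("motion",np.abs(a[180:300,220:350].astype(int)-b[180:300,220:350]).mean(),r.read_time_s())
# predicted home pose of roof vs image
C=np.array([(x,y,.0374) for x,y in((.045,.0287),(.045,-.0287),(-.045,-.0287),(-.045,.0287))])
P=Rz.apply(R.from_euler("y",al).apply(C)+[.12,0,.148-.0144])+[rail[0],rail[1],0]
s=b[...,::-1].copy(); cv2.polylines(s,[np.round(proj("scene",P)*16).astype(int)],True,(0,255,0),1,cv2.LINE_AA,4)
cv2.imwrite("pics/end.png",cv2.resize(s[120:370,180:520],(680,500)))
E
```

```text
motion 1.6030982905982907 19.2583
```

View pics/end.png

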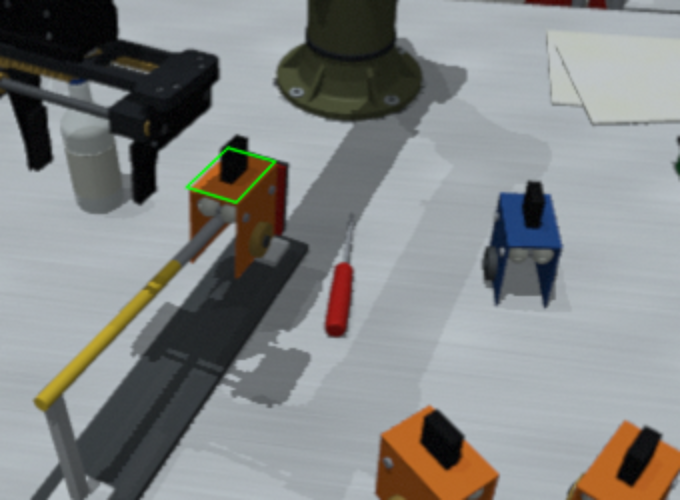

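The roof matches the predicted home outline around (232,175). The carrier is upright against the stop and still, with only image noise between frames. The other objects have not moved, and the gripper is clear.

```bash
python3 -c "
from bench import r
print(r.sign_off())"
```

```text
the job is handed in; nothing more can be done
None
```

I hung the orange carrier on the yellow upper half and let go; it rolled down by itself, and the last picture shows it upright and still against the red stop, with the blue carrier, bottle and screwdriver looking undisturbed; I handed the job in at about 19 s, but no verdict came back.

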